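Lock the service panel of a bench dust filter unit

ROBOT

A 7-joint arm with a two-finger parallel gripper is mounted at the origin on the work surface. World frame = base frame: x ahead of the robot, y to its left, z up, the work surface at z = 0. Lengths are in m, angles in rad, forces in N, time in s.
With the tool pointing down it reaches from about 0.4 to 0.85 m from the base axis. Payload 4.5 kg.
Tool frame: the origin (TCP) lies on the mounting face of the last link; the fingertips stand 166 mm ahead of it and the grasp point (between the pads) lies 147 mm ahead of it; z points along the fingers, y is the line along which they close (so a half turn about z gives the same grasp; the last joint's range is limited). The gripper opens to 88 mm and grips with 3 to 60 N. Pads are 18 mm wide; open, the fingers measure 123 mm over their backs; the gripper's body (75 mm by 187 mm) begins 45 mm behind the grasp point.
Start: joints at [-1.163, 0.689, -0.195, 1.565, 0.157, 0.902, -0.215], TCP at [0.228, 0.582, 0.405] pointing down, gripper open.
Joint ranges: [-3.01, 3.01], [-0.46, 2.08], [-1.47, 1.51], [0.13, 2.56], [-1, 4.14], [0.04, 2.09], [-2.66, 2.66]. Speed limits (rad/s): [2.57, 2.57, 3.14, 3.14, 3.14, 3.14, 3.14].

INTERFACE

Orientations are given as a unit quaternion [x, y, z, w].
In Python, from plant import r, snapshot gives the robot as it stands. The module is installed in compiled form; this text tells all that it offers.
- The arm moves only by the tool move_arm, never from a script. Its argument "rows" is a list of rows, each a list of 5 numbers: the shift along the tool's x, y, z in m, then the turn about the tool's z in rad, then the finger opening in m, from 0 to 0.0881. In form: [[dx, dy, dz, spin, claw], ...]. A call has 1 to 10 rows; each row shifts and turns the commanded pose from where the row before left it, along the tool's axes as they then stand; what a row does not reach is not made up. A row lasts 1/12 s, in which the tool goes at most 41.7 mm and 7.16 degrees, less where a joint would pass 70% of its speed; a pose out of reach is approached as far as the arm can. A call with a gripper value outside its range is refused whole. The fingers move at their own pace and stop on an object; "newtons" is the grip in N (left out, the last holds). Time passes only in rows, so rows that do not move let the fingers close. It gives the time, the measured TCP pose, the force, the opening and the grip force at its end, in the units of the state.
- r.get_state(): the state, without advancing time (a new reading comes with each control period).
- snapshot(name): name is "scene" or "side" or "wrist"; returns a dict with "color" (384x512x3 uint8, red, green, blue), "depth" (384x512 float32, m along the optical axis (not along the pixel's ray), 0 where there is no reading), "mtx" (3x3 intrinsics, pixels), "eye" and "orientation" of the camera in the world. Camera axes: x right, y up, looking along -z (the intrinsics and any distortion apply to the point x, -y, -z); pixel columns grow to the right and rows downward; lengths in m; the calibration is good to about 2 mm. A picture is of the moment at which its call begins.
- r.finish_job(): hands the job in; it is judged then, once.
The state is a dict: "clock": time; "q": joint angles; "qd": joint speeds; "joint_torque": joint torques, N m; "tool_pos": TCP position; "eef_rot": TCP orientation; "contact_force": force on the tool from outside, world axes, zero at the start; "moment": the same for the moment, N m; "opening": opening from 0.0 (shut) to 1.0 (fully open); "finger_force": force on a finger pad.
Only numpy, scipy, OpenCV 4.12 (cv2) and the standard library are available. Lean on these libraries where they do the work, as an engineer would, in place of code of your own. Each camera call takes 0.05 s, during which the arm holds its last target. There are 200 camera calls.

TASK

The white service panel on the green dust filter unit is unlatched and stands proud on its springy gasket. With a fingertip in the slot of each of its two black quarter-turn fasteners, press the panel down and turn the fastener clockwise all the way to its stop, so that both fasteners are locked and the panel stays shut by itself. Either fastener may come first; do not swing the panel up, and leave the tape, tools, bottles and cup around it as they are.

Things in the scene. Friction and masses are not known exactly. Their poses are not given: they have to be found in the camera images.
- filter_unit: green steel dust filter unit bolted to the bench, 340 (x) by 380 (y) by 146 mm high; origin: centre of its underside, on the bench. -x is its front (towards the robot), y left, z up. A fixed deck covers the rear 95 mm of the top at 146 mm height, the white hinged panel the rest. A capped pipe, 60 mm across, stands 51 mm out of the left side, 55 mm up.
- panel (a joint): opening of the white panel, rad; 0 = flush, top at 146 mm, firm stop. Hinged along y at its rear edge. Unlatched it rests on a springy gasket at 0.05 to 0.07, fasteners about 10 mm proud; about 8 N down on a fastener brings it flush, and it springs up when let go. One locked fastener holds the whole panel down (at about 0.006).
- panel_front (a point): middle of the top front edge of the white panel, which is 242 mm front to back, 384 mm wide and 16 mm thick, 244 mm in front of the hinge axis (which is 72 mm behind the unit's origin, 134 mm up); axes as the unit's, tilted with the panel
- left_fastener (a joint): turn of the left fastener, rad, clockwise from above: 0 = open, slot parallel to the panel's front edge, orange mark at the right by a red dot; pi/2 = stop, locked, mark at the front by a green dot. Starts at 0 to 0.5, stays where left, takes 0.1 N m. Its cam passes under a catch if the panel is within 2 mm of flush there; if proud, it is stopped by the catch's side at about 1.0.
- left_slot (a point): centre of the slot floor on the left fastener's axis: black round head, 90 mm across, near the panel's front left corner. Two ribs stand 18 mm above the floor; the slot between them is 38 mm wide, runs right through and is open at both ends. y = along the slot, z = turning axis, up; orange mark on the floor at the -y end. At (-0.105, 0.110, 0.150) m in filter_unit's axes when flush, about 10 mm higher when proud.
- right_fastener (a joint): turn of the right fastener, rad; the same part with the same sense: 0 = open, clockwise from above to pi/2 = stop, locked; starts at 0 to 0.5, and is blocked at about 1.0 while the panel is proud
- right_slot (a point): centre of the slot floor on the right fastener's axis: black round head, 90 mm across, near the panel's front right corner. Two ribs stand 18 mm above the floor; the slot between them is 38 mm wide, runs right through and is open at both ends. y = along the slot, z = turning axis, up; orange mark on the floor at the -y end. At (-0.105, -0.110, 0.150) m in filter_unit's axes when flush, about 10 mm higher when proud.
- tape_roll: bystander: yellow tape roll lying flat on the unit's rear deck, 94 mm across, 25 mm high; origin at the centre of its underside
- wrench: bystander: steel wrench, 180 mm, lying flat on the unit's rear deck; origin under its middle
- spray_bottle: bystander: spray bottle, white with a blue band and red trigger head, 76 mm across, 230 mm high, standing on the bench right of the unit; origin at the centre of its underside
- oil_can: bystander: red-labelled can, 60 mm across, 150 mm high, on the bench right of the unit; origin at the centre of its underside
- coolant_jug: bystander: round white plastic jug, 112 mm across, 227 mm high, on the bench left of the unit; origin at the centre of its underside
- socket: bystander: steel deep socket standing on the bench left of the unit, 34 mm across, 75 mm high; origin at the centre of its underside
- bit_cup: bystander: red cup, 70 mm across, 70 mm high, on the bench left of the unit; origin at the centre of its underside

How it is judged:
By the outcome, as a careful person would: the job done as asked, in the order asked, and still so for the second after the job is handed in, with the robot touching nothing.
It also fails if it takes over 51 s, if anything falls off the work surface, if the arm or the gripper's body presses on something with over 40 N, if the wrist force passes 120 N, or if a joint passes its speed limit or range.

## Working session

There is one attempt and no reset: what is moved stays moved. The work goes in short steps, Python scripts to look and compute and a tool call to move; the robot and the scene stay as the last step left them, time stands still between calls to the robot, and variables do not carry over. Pictures are saved under pics/ and viewed, at most 10 in all, crops included, and the job is handed in when it is done.

Besides the shell and the picture viewer there is one more tool, called after ">>>" by a JSON object that holds its "api" and its "payload". move_arm: Moves the arm, as the interface text tells. Its arguments: {"type":"object","properties":{"rows":{"type":"array"},"newtons":{"type":"number"}},"required":["rows"]}

```bash
mkdir -p pics; cat > h.py <<'E'
import numpy as np, cv2
from scipy.spatial.transform import Rotation as R
from plant import r, snapshot
def pts(s):
    d=s["depth"]; K=np.array(s["mtx"]); v,u=np.mgrid[:d.shape[0],:d.shape[1]]
    c=np.stack([(u-K[0,2])/K[0,0]*d,-(v-K[1,2])/K[1,1]*d,-d],-1)
    return c@R.from_quat(s["orientation"]).as_matrix().T+np.array(s["eye"]) if len(np.shape(s["orientation"]))==1 else c@np.array(s["orientation"]).T+np.array(s["eye"])
def save(n,s): cv2.imwrite(f"pics/{n}.png",s["color"][:,:,::-1])
E
python3 - <<'E'
from h import *
np.set_printoptions(precision=4,suppress=True)
a=[]
for n in("scene","side"):
    s=snapshot(n); a.append(s["color"][:,:,::-1]); print(n,s["eye"],s["orientation"],s["mtx"])
    np.savez(f"{n}.npz",**s)
cv2.imwrite("pics/a.png",cv2.resize(np.hstack(a),(800,300),interpolation=cv2.INTER_AREA))
cv2.imwrite("pics/scene.png",a[0])
print(r.get_state())
E
```

```text
scene [1.082  0.1521 1.0904] [0.1379 0.1773 0.7852 0.577 ] [[490.1777   0.     254.7859]
 [  0.     490.1777 191.4853]
 [  0.       0.       1.    ]]
side [0.9364 0.2645 1.0578] [0.0896 0.1738 0.8606 0.4702] [[423.0827   0.     250.5848]
 [  0.     423.0827 182.8342]
 [  0.       0.       1.    ]]
{'clock': 0.1, 'q': array([-1.1632,  0.6899, -0.1945,  1.5662,  0.1573,  0.9025, -0.2151]), 'qd': array([ 0.0003, -0.0018,  0.0012, -0.0021, -0.0007,  0.0006, -0.0001]), 'joint_torque': array([ -0.0033, -52.8501,  -1.2716, -15.3837,  -0.0526,   0.002 ,
         0.    ]), 'tool_pos': array([0.2282, 0.5816, 0.404 ]), 'eef_rot': array([ 0.1858,  0.9826, -0.0008, -0.0001]), 'contact_force': array([ 0.0366, -0.0268,  0.3745]), 'moment': array([-0.0026,  0.0042,  0.0401]), 'finger_force': 0.0, 'opening': 0.9993045669825591}
```

View pics/a.png

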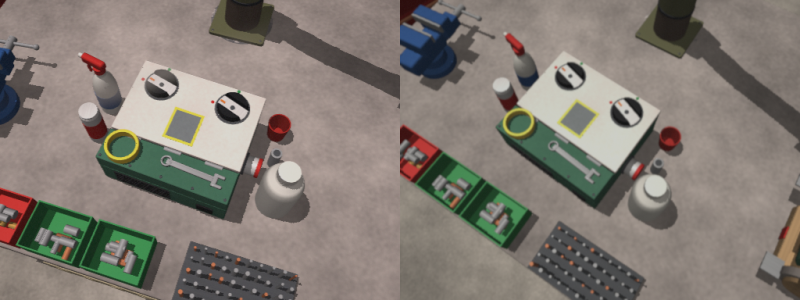

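View pics/scene.png

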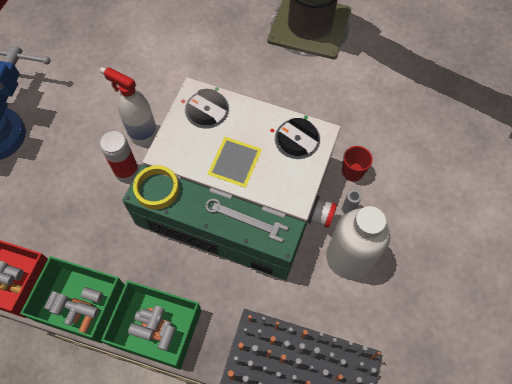

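The scene view, taken from behind the unit, shows the left fastener near (298,137) and the right near (207,107). The orange marks are at about (283,131) and (195,97), and the robot base is at the top.

```bash
python3 - <<'E'
from h import *
np.set_printoptions(precision=4,suppress=True)
s=dict(np.load("scene.npz")); P=pts(s); c=s["color"]; hsv=cv2.cvtColor(c,cv2.COLOR_RGB2HSV)
print("bench z",P[300,100:105,2], P[40,200])
# panel white
w=((hsv[...,1]<50)&(hsv[...,2]>150)&(P[...,2]>.13)&(P[...,2]<.2)).astype(np.uint8)
n,l,st,ce=cv2.connectedComponentsWithStats(w); i=1+st[1:,4].argmax(); Q=P[l==i]
print("panel",st[i],Q.mean(0)); rect=cv2.minAreaRect(Q[:,:2].astype(np.float32)*1000); print(rect)
A=np.c_[Q[:,:2],np.ones(len(Q))]; co=np.linalg.lstsq(A,Q[:,2],rcond=None)[0]; print("plane",co, np.arctan(np.hypot(*co[:2])), np.arctan2(co[1],co[0]))
for nm,(u,v) in dict(L=(298,137),R=(207,107)).items():
    sub=np.zeros(w.shape,bool); sub[v-28:v+29,u-28:u+29]=1
    b=sub&(hsv[...,2]<70)&(P[...,2]>.13)
    ct=np.vstack([p for p in cv2.findContours(b.astype(np.uint8),0,2)[0]])
    (eu,ev),ax,an=cv2.minAreaRect(ct); 
    H=P[b]; r2=cv2.minAreaRect(H[:,:2].astype(np.float32)*1000)
    print(nm,"black rect px",eu,ev,"xy",r2,"z pct",np.percentile(H[:,2],[5,25,50,75,95]))
    cx,cy=np.array(r2[0])/1000
    d=np.hypot(P[...,0]-cx,P[...,1]-cy)
    fl=sub&(d<.043)&(hsv[...,2]>120)&(hsv[...,1]<80)
    F=P[fl]; m=F.mean(0); e,V=np.linalg.eigh(np.cov(F[:,:2].T)); print(" floor",fl.sum(),m,"dir",np.degrees(np.arctan2(V[1,1],V[0,1])),np.sqrt(e))
    o=sub&(d<.05)&(hsv[...,0]<20)&(hsv[...,1]>120)&(hsv[...,2]>100); print(" orange",o.sum(),P[o].mean(0), np.degrees(np.arctan2(*(P[o].mean(0)-[cx,cy,0])[1::-1])))
x=cv2.resize(c[70:180,150:350],(800,440),interpolation=cv2.INTER_CUBIC); cv2.imwrite("pics/crop.png",x[:,:,::-1])
E
```

```text
bench z [0.0333 0.0066 0.0056 0.0016 0.0051] [ 0.1525 -0.2888  0.0015]
panel [  142    77   199   143 11726] [ 0.5509 -0.0281  0.1535]
((537.0455932617188, -34.53730773925781), (384.4652404785156, 243.29515075683594), 86.49824523925781)
plane [-0.0616  0.0043  0.1875] 0.061716118327777854 3.071670207733501
L black rect px 298.1651916503906 137.96832275390625 xy ((767.0272827148438, 92.36543273925781), (634.5099487304688, 91.79327392578125), 2.5143749713897705) z pct [0.1614 0.1709 0.1769 0.1799 0.1827]
 floor 0 [nan nan nan] dir nan [nan nan]
 orange 0 [nan nan nan] nan
R black rect px 210.06060791015625 116.01235961914062 xy ((780.829833984375, -14.500213623046875), (682.8673706054688, 86.53301239013672), 21.73648452758789) z pct [0.1593 0.1668 0.1735 0.1771 0.1801]
 floor 0 [nan nan nan] dir nan [nan nan]
 orange 0 [nan nan nan] nan<stdin>:20: RuntimeWarning: Mean of empty slice.
  ret = um.true_divide(
  avg = a.mean(axis, **keepdims_kw)
<stdin>:20: RuntimeWarning: Degrees of freedom <= 0 for slice
  c *= np.true_divide(1, fact)
  c *= np.true_divide(1, fact)
<stdin>:21: RuntimeWarning: Mean of empty slice.
```

View pics/crop.png

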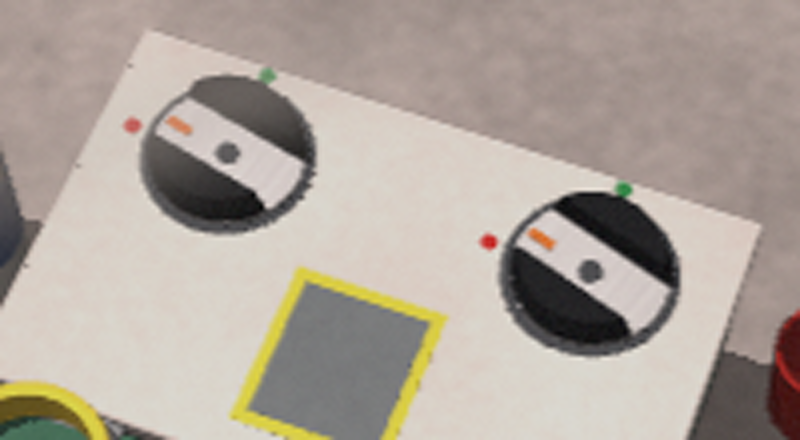

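The crop shows both slots, light-floored with a grey centre dot. Full-image pixels:

| Fastener | Centre | Orange mark | Red dot | Green dot |
|---|---|---|---|---|
| Left | (297.5,137.8) | (285.3,129.8) | (272.3,130.3) | (306,117.3) |
| Right | (207,108.3) | (195,101.3) | (183.3,101.3) | (216.8,88.8) |

Both are slightly turned from open.

```bash
python3 - <<'E'
from h import *
np.set_printoptions(precision=4,suppress=True)
s=dict(np.load("scene.npz")); P=pts(s); K=s["mtx"]; Rm=R.from_quat(s["orientation"]).as_matrix()
a,b,c0=-0.0616,0.0043,0.1875
def ray(u,v,off):
    d=Rm@[(u-K[0,2])/K[0,0],-(v-K[1,2])/K[1,1],-1]; e=s["eye"]
    t=(a*e[0]+b*e[1]+c0+off-e[2])/(d[2]-a*d[0]-b*d[1]); return e+t*d
yaw=np.radians(86.498-90); print("unit yaw",yaw, np.arctan2(b,-a)*-1)
for n,C,O,Rd,G in(("L",(297.5,137.8),(285.3,129.8),(272.3,130.3),(306,117.3)),("R",(207,108.3),(195,101.3),(183.3,101.3),(216.8,88.8))):
    c=ray(*C,.004);o=ray(*O,.004);rd=ray(*Rd,0);g=ray(*G,0)
    f=lambda p:np.degrees(np.arctan2(p[1]-c[1],p[0]-c[0]))
    print(n,"centre",c,"floor depth pt",P[int(C[1]),int(C[0])],"orange ang",f(o),"red",f(rd),"green",f(g),"r",np.hypot(*(o-c)[:2]))
st=r.get_state(); M=R.from_quat(st["eef_rot"]).as_matrix(); print(M)
E
```

```text
unit yaw -0.06112143040484134 -0.06969214370262725
L centre [0.4909 0.0803 0.1616] floor depth pt [0.4901 0.0788 0.1629] orange ang -110.35094697712047 red -94.2985325626521 green 175.9339517556963 r 0.03367786766089257
R centre [ 0.477  -0.1385  0.1615] floor depth pt [ 0.4761 -0.1388  0.1613] orange ang -106.54075072388817 red -94.21927741339417 green 177.016141082882 r 0.03424090060163389
[[-0.931   0.3651 -0.0005]
 [ 0.3651  0.931  -0.0016]
 [-0.0001 -0.0017 -1.    ]]
```

```bash
python3 - <<'E'
from h import *
np.set_printoptions(precision=4,suppress=True)
s=dict(np.load("scene.npz")); P=pts(s)
for n,(u0,u1,v0,v1) in dict(spray=(95,160,60,145),can=(98,135,128,180),jug=(325,392,205,280)).items():
    Q=P[v0:v1,u0:u1].reshape(-1,3)
    for z0,z1 in((.1,.14),(.14,.19),(.19,.26)):
        k=Q[(Q[:,2]>z0)&(Q[:,2]<z1)]
        if n!="jug": k=k[k[:,1]<-.225] if 0 else k
        if len(k)>8: print(n,z0,len(k),np.percentile(k,[2,98],axis=0)[:,:2].ravel())
t=np.array([.491,.080]); st=r.get_state(); M=R.from_quat(st["eef_rot"]).as_matrix()
print("delta tool",M.T@(np.r_[t,.42]-st["tool_pos"]))
E
```

```text
spray 0.1 391 [ 0.4838 -0.3425  0.5956 -0.2833]
spray 0.14 894 [ 0.4847 -0.3559  0.6277 -0.2187]
spray 0.19 504 [ 0.4868 -0.3778  0.5183 -0.2968]
can 0.1 287 [ 0.6017 -0.3307  0.648  -0.2842]
can 0.14 484 [ 0.5937 -0.3386  0.6456 -0.2868]
jug 0.1 337 [0.6754 0.211  0.7231 0.3113]
jug 0.14 1486 [0.6391 0.2138 0.7218 0.3147]
jug 0.19 916 [0.6429 0.2379 0.6959 0.2918]
delta tool [-0.4278 -0.371  -0.0153]
```

>>> {"api": "move_arm", "payload": {"rows": [[-0.0214,-0.0186,-0.0008,0,0],[-0.0214,-0.0186,-0.0008,0,0],[-0.0214,-0.0186,-0.0008,0,0],[-0.0214,-0.0186,-0.0008,0,0],[-0.0214,-0.0186,-0.0008,0,0],[-0.0214,-0.0186,-0.0008,0,0],[-0.0214,-0.0186,-0.0008,0,0],[-0.0214,-0.0186,-0.0008,0,0],[-0.0214,-0.0186,-0.0008,0,0],[-0.0214,-0.0186,-0.0008,0,0]], "newtons": 20}}

```text
clock: 0.93
tool_pos: [0.3599, 0.3292, 0.4125]
eef_rot: [0.186, 0.983, -0.0, -0.0]
contact_force: [1.1, 0.3, -0.6]
opening: 0.267
finger_force: 0.0
```

>>> {"api": "move_arm", "payload": {"rows": [[-0.0214,-0.0186,-0.0008,0,0],[-0.0214,-0.0186,-0.0008,0,0],[-0.0214,-0.0186,-0.0008,0,0],[-0.0214,-0.0186,-0.0008,0,0],[-0.0214,-0.0186,-0.0008,0,0],[-0.0214,-0.0186,-0.0008,0,0],[-0.0214,-0.0186,-0.0008,0,0],[-0.0214,-0.0186,-0.0008,0,0],[-0.0214,-0.0186,-0.0008,0,0],[-0.0214,-0.0186,-0.0008,0,0]]}}

```text
clock: 1.77
tool_pos: [0.4912, 0.0778, 0.4205]
eef_rot: [0.186, 0.983, -0.0, -0.0]
contact_force: [-0.1, 0.1, 0.1]
opening: 0.002
finger_force: 0.0
```

>>> {"api": "move_arm", "payload": {"rows": [[0,0,0,0.122,0],[0,0,0,0.122,0],[0,0,0,0.122,0],[0,0,0,0.122,0],[0,0,0,0.122,0],[0,0,0,0.122,0],[0,0,0,0.122,0],[0,0,0,0.122,0],[0,0,0,0.122,0],[0,0,0,0.122,0]]}}

```text
clock: 2.6
tool_pos: [0.4906, 0.0793, 0.4205]
eef_rot: [0.717, 0.697, -0.0, -0.0]
contact_force: [-0.1, -0.1, -0.2]
opening: 0.003
finger_force: 0.0
```

>>> {"api": "move_arm", "payload": {"rows": [[0,0,0,0.111,0],[0,0,0,0.111,0],[0,0,0,0.111,0],[0,0,0,0,0]]}}

```text
clock: 2.93
tool_pos: [0.4907, 0.0795, 0.4204]
eef_rot: [0.822, 0.57, -0.0, 0.0]
contact_force: [0.4, -0.0, 0.1]
opening: 0.006
finger_force: 0.0
```

```bash
cat > aim.py <<'E'
from h import *
import sys
np.set_printoptions(precision=4,suppress=True)
t=np.array([float(v) for v in sys.argv[1:4]]); ang=float(sys.argv[4])
st=r.get_state(); M=R.from_quat(st["eef_rot"]).as_matrix()
print(st["clock"],"pos",st["tool_pos"],"q",st["q"]); print("F",st["contact_force"],st["moment"],st["opening"])
y=np.degrees(np.arctan2(M[1,1],M[0,1])); print("tilt",M[:,2],"delta tool",M.T@(t-st["tool_pos"]),"y ang",y,"spin+",np.radians(y-ang))
E
python3 aim.py .491 .0803 .36 -20.35
python3 -c "
from h import *
s=snapshot('wrist');save('w1',s);np.savez('w1.npz',**s)"
```

```text
2.9333 pos [0.4907 0.0795 0.4204] q [-0.3882  0.5086  0.2085  1.937  -0.1545  0.7119 -0.4464]
F [ 0.4105 -0.0087  0.1033] [-0.0431  0.1245  0.014 ] 0.005589919734543165
tilt [-0.0006 -0.0004 -1.    ] delta tool [0.0009 0.0001 0.0604] y ang -20.540639926871446 spin+ -0.003327294409667919
```

View pics/w1.png

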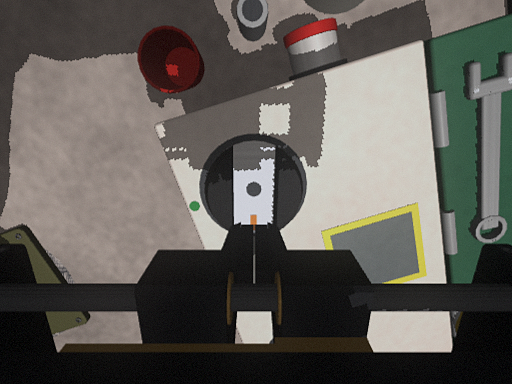

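The wrist view shows the left slot running vertically, square to the closing line, with its centre dot at (254,189). The closed fingers are at the bottom, around (255,240).

```bash
python3 - <<'E'
from h import *
s=dict(np.load("w1.npz")); K=s["mtx"]; Rm=R.from_quat(s["orientation"]).as_matrix()
def hit(u,v,z):
    d=Rm@[(u-K[0,2])/K[0,0],-(v-K[1,2])/K[1,1],-1]; return s["eye"]+(z-s["eye"][2])/d[2]*d
c=hit(254,189,.1615);print(c,hit(253.5,219,.1615),pts(s)[180,254])
e=[hit(233,195,.1615),hit(274,195,.1615)];print("slot width",np.linalg.norm(e[0]-e[1]),np.mean(e,0))
E
```

```text
[0.49130936 0.0780227  0.1615    ] [0.48019734 0.04964896 0.1615    ] [0.49413188 0.0855775  0.1593454 ]
slot width 0.03829570637701483 [0.48880082 0.07264476 0.1615    ]
```

>>> {"api": "move_arm", "payload": {"rows": [[0,0,0.02,0,0],[0,0,0.02,0,0],[0,0,0.02,0,0],[0,0,0.01,0,0],[0,0,0.01,0,0],[0,0,0.006,0,0],[0,0,0,0,0]]}}

```text
clock: 3.57
tool_pos: [0.4904, 0.0792, 0.3336]
eef_rot: [0.821, 0.572, -0.001, -0.001]
contact_force: [0.5, -0.8, 0.2]
opening: 0.005
finger_force: 0.0
```

>>> {"api": "move_arm", "payload": {"rows": [[0,0,0.004,0,0],[0,0,0.004,0,0],[0,0,0.004,0,0],[0,0,0,0,0]]}}

```text
clock: 3.9
tool_pos: [0.4907, 0.0794, 0.3226]
eef_rot: [0.821, 0.571, 0.0, -0.0]
contact_force: [-0.8, 0.8, 3.9]
opening: 0.006
finger_force: 1.7
```

>>> {"api": "move_arm", "payload": {"rows": [[0,0,0.003,0,0],[0,0,0.003,0,0],[0,0,0.002,0,0],[0,0,0,0,0]]}}

```text
clock: 4.23
tool_pos: [0.4902, 0.0793, 0.3163]
eef_rot: [0.821, 0.571, 0.0, -0.001]
contact_force: [-5.1, 0.3, 17.5]
opening: 0.01
finger_force: 9.0
```

>>> {"api": "move_arm", "payload": {"rows": [[0,0,0,0.1,0],[0,0,0,0.1,0],[0,0,0,0.1,0],[0,0,0,0.1,0],[0,0,0,0.1,0],[0,0,0,0.1,0]]}}

```text
clock: 4.73
tool_pos: [0.4913, 0.0789, 0.3163]
eef_rot: [0.954, 0.3, 0.001, 0.0]
contact_force: [-2.4, -1.5, 15.4]
opening: 0.004
finger_force: 8.6
```

```bash
python3 aim.py .4911 .079 .3145 -20.35
```

```text
4.7333 pos [0.4913 0.0789 0.3163] q [-0.432   0.6934  0.2949  2.0459 -0.4333  0.4583 -0.7704]
F [-2.3784 -1.4899 15.4113] [-0.4326  0.6916  0.1007] 0.004162143165391464
tilt [ 0.0029  0.0006 -1.    ] delta tool [-0.0001 -0.0002  0.0018] y ang -55.03813851911505 spin+ -0.6054222285464276
```

>>> {"api": "move_arm", "payload": {"rows": [[0,0,0,0.1,0],[0,0,0,0.1,0],[0,0,0,0.1,0],[0,0,0,0.1,0],[0,0,0,0.1,0],[0,0,0,0.1,0],[0,0,0,0.1,0]]}}

```text
clock: 5.32
tool_pos: [0.4916, 0.079, 0.3164]
eef_rot: [0.999, -0.045, 0.002, -0.001]
contact_force: [-1.1, 0.3, 13.1]
opening: 0.002
finger_force: 7.2
```

```bash
python3 aim.py .4911 .079 .3145 -20.35
```

```text
5.3167 pos [0.4916 0.079  0.3164] q [-0.5416  0.7294  0.4857  2.0507 -0.679   0.5185 -1.2173]
F [-1.0866  0.3374 13.1243] [-0.0613  0.4427  0.1063] 0.0020786574345426027
tilt [ 0.0039  0.0008 -1.    ] delta tool [-0.0006  0.      0.0018] y ang -95.14961949339107 spin+ -1.3054996393986071
```

>>> {"api": "move_arm", "payload": {"rows": [[0,0,0,0.06,0],[0,0,0,0.06,0],[0,0,0,0.05,0],[0,0,0,0.03,0],[0,0,0,0,0]]}}

```text
clock: 5.73
tool_pos: [0.4919, 0.0791, 0.3164]
eef_rot: [0.99, -0.143, 0.002, -0.001]
contact_force: [-0.1, -0.2, 13.3]
opening: 0.007
finger_force: 6.8
```

```bash
python3 aim.py .4911 .079 .3145 -20.35
```

```text
5.7333 pos [0.4919 0.0791 0.3164] q [-0.5722  0.7432  0.5412  2.0515 -0.7415  0.5422 -1.3489]
F [-0.1329 -0.2429 13.3374] [0.0623 0.3424 0.0007] 0.0066065544029100046
tilt [ 0.0045  0.0006 -1.    ] delta tool [-0.0008  0.0004  0.0018] y ang -106.39965073362075 spin+ -1.5018497254928362
```

>>> {"api": "move_arm", "payload": {"rows": [[0,0,0,0.04,0],[0,0,0,0.04,0],[0,0,0,0.03,0],[0,0,0,0,0]]}}

```text
clock: 6.07
tool_pos: [0.492, 0.079, 0.3163]
eef_rot: [0.98, -0.197, 0.002, -0.001]
contact_force: [-0.3, -0.4, 13.5]
opening: 0.008
finger_force: 6.6
```

```bash
python3 aim.py .4911 .079 .3145 -20.35
```

```text
6.0667 pos [0.492  0.079  0.3163] q [-0.5885  0.7516  0.5722  2.0522 -0.7748  0.5565 -1.4242]
F [-0.2768 -0.3547 13.5284] [0.111  0.2854 0.0425] 0.008067820107695571
tilt [ 0.0048  0.0005 -1.    ] delta tool [-0.0008  0.0004  0.0018] y ang -112.70725035980585 spin+ -1.6119381068673295
```

>>> {"api": "move_arm", "payload": {"rows": [[0,0,0,0.05,0],[0,0,0,0.05,0],[0,0,0,0.05,0],[0,0,0,0,0]]}}

```text
clock: 6.4
tool_pos: [0.4921, 0.079, 0.3164]
eef_rot: [0.963, -0.27, 0.002, -0.001]
contact_force: [0.1, 0.2, 12.7]
opening: 0.007
finger_force: 6.5
```

```bash
python3 aim.py .4911 .079 .3145 -20.35; python3 -c "
from h import *
s=snapshot('wrist');save('w2',s)"
```

```text
6.4 pos [0.4921 0.079  0.3164] q [-0.6109  0.7639  0.6152  2.0532 -0.8186  0.5778 -1.5291]
F [ 0.1019  0.2469 12.7037] [-0.0075  0.2255 -0.0537] 0.007351119646212966
tilt [ 0.005   0.0003 -1.    ] delta tool [-0.0009  0.0005  0.0019] y ang -121.35421865894887 spin+ -1.7628561740029494
```

View pics/w2.png

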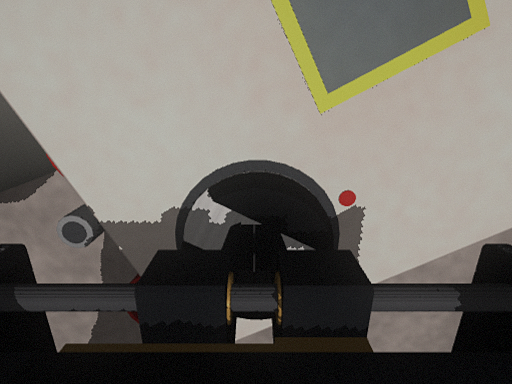

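The wrist view shows the fingers have slipped round in the slot. The upper rib's edge runs from about (208,200) to (285,232), far from square to the closing line. I'll work out the slot's direction before changing the grip.

```bash
python3 - <<'E'
from h import *
s=snapshot("wrist"); P=pts(s); K=np.array(s["mtx"]); Rm=R.from_quat(s["orientation"]).as_matrix()
def hit(u,v,z):
    d=Rm@[(u-K[0,2])/K[0,0],-(v-K[1,2])/K[1,1],-1]; return s["eye"]+(z-s["eye"][2])/d[2]*d
f=lambda a,b:np.degrees(np.arctan2(*(b-a)[1::-1]))
for z in(.150,.168):
    a,b=hit(208,200,z),hit(285,232,z); print(z,a[:2],b[:2],"ang",f(a,b))
print("red ang",f(np.array([.4911,.079,0]),hit(347,198,.146)),hit(347,198,.146))
x=cv2.resize(s["color"][150:270,165:345],(780,520),interpolation=cv2.INTER_CUBIC).astype(float); x=255*(x/255)**.5
cv2.imwrite("pics/w2c.png",x[:,:,::-1])
h=P[160:250,180:340,2]; print("z at",[round(float(P[v,u,2]),3) for v,u in((205,205),(190,260),(230,310),(240,300),(215,190))])
E
```

```text
0.15 [0.52804602 0.08727839] [0.48732805 0.05938551] ang -145.58783105154768
0.168 [0.53217907 0.08090167] [0.49649839 0.05645947] ang -145.58783105154765
red ang -94.91328258044425 [0.48585551 0.01799188 0.146     ]
z at [0.149, 0.168, 0.167, 0.167, 0.148][ WARN:0@1.318] global loadsave.cpp:1063 imwrite_ Unsupported depth image for selected encoder is fallbacked to CV_8U.
```

View pics/w2c.png

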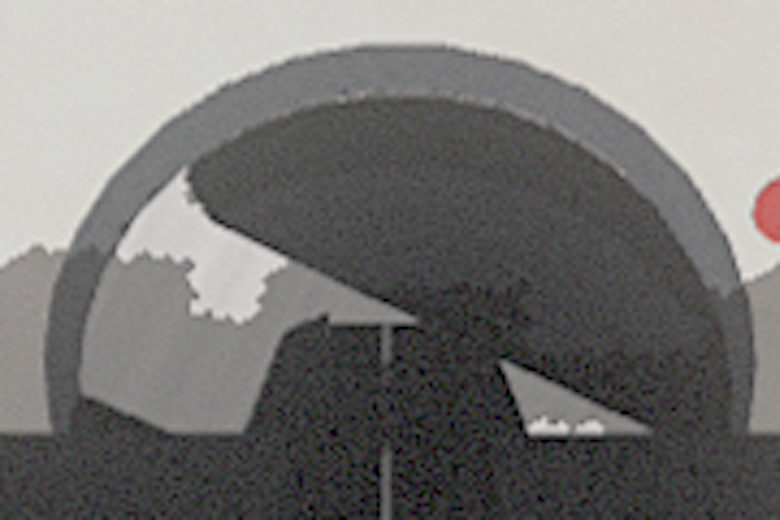

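The left fastener is about 0.93 rad round: the slot is at about -146° and it has to reach -183.6°. The closed tips are too narrow to turn it. I'll lift, spread the fingers along the slot, and finish from there.

>>> {"api": "move_arm", "payload": {"rows": [[0,0,-0.01,0,0],[0,0,-0.02,0,0],[0,0,-0.025,0,0.04],[0,0,0,-0.12,0.04],[0,0,0,-0.12,0.04],[0,0,0,-0.12,0.04],[0,0,0,-0.12,0.04],[0,0,0,-0.12,0.04],[0,0,0,-0.12,0.04],[0,0,0,-0.12,0.04]]}}

```text
clock: 7.33
tool_pos: [0.4907, 0.0793, 0.3701]
eef_rot: [0.989, 0.15, 0.0, 0.0]
contact_force: [-0.6, 0.9, 1.1]
opening: 0.457
finger_force: 0.0
```

>>> {"api": "move_arm", "payload": {"rows": [[0,0,0,-0.12,0.04],[0,0,0,-0.12,0.04],[0,0,0,-0.12,0.04],[0,0,0,-0.12,0.04],[0,0,0,-0.12,0.04],[0,0,0,-0.12,0.04],[0,0,0,-0.12,0.04],[0,0,0,-0.12,0.04],[0,0,0,-0.12,0.04],[0,0,0,-0.12,0.04]]}}

```text
clock: 8.17
tool_pos: [0.4908, 0.0792, 0.37]
eef_rot: [0.731, 0.682, -0.0, 0.0]
contact_force: [0.3, -0.6, -0.5]
opening: 0.454
finger_force: 0.0
```

>>> {"api": "move_arm", "payload": {"rows": [[0,0,0,-0.12,0.04],[0,0,0,-0.12,0.04],[0,0,0,-0.12,0.04],[0,0,0,-0.12,0.04],[0,0,0,-0.12,0.04],[0,0,0,0,0.04]]}}

```text
clock: 8.67
tool_pos: [0.4908, 0.0789, 0.37]
eef_rot: [0.499, 0.867, -0.0, 0.0]
contact_force: [-0.1, 0.5, -0.6]
opening: 0.457
finger_force: 0.0
```

```bash
python3 aim.py .4911 .079 .346 33; python3 -c "
from h import *
s=snapshot('wrist');save('w3',s);np.savez('w3.npz',**s)"
```

```text
8.6667 pos [0.4908 0.0789 0.37  ] q [-0.2128  0.5762 -0.062   1.987   0.0622  0.5801  0.21  ]
F [-0.1406  0.4539 -0.5713] [-0.0184  0.0442 -0.0206] 0.4566688365597403
tilt [ 0.0002 -0.0003 -1.    ] delta tool [-0.0001  0.0003  0.024 ] y ang 30.186952816592626 spin+ -0.049096935364411474
```

View pics/w3.png

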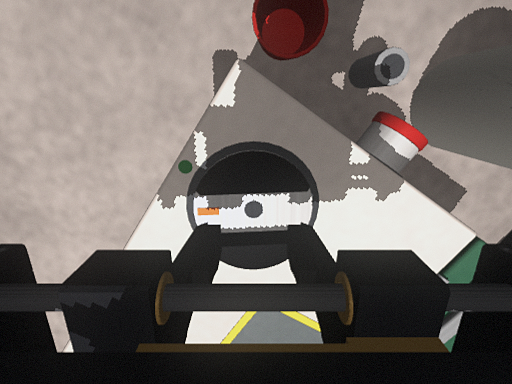

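The wrist view shows the slot now level in the image, along the closing line: orange mark (208,211), centre dot (254,209). The spread tips at about (205,235) and (300,235) line up with it, so I can go down and press.

>>> {"api": "move_arm", "payload": {"rows": [[0,0,0.015,0,0.04],[0,0,0.015,0,0.04],[0,0,0.008,0,0.04],[0,0,0.005,0,0.04],[0,0,0.004,0,0.04],[0,0,0.004,0,0.04],[0,0,0.003,0,0.04],[0,0,0.002,0,0.04],[0,0,0,0,0.04]]}}

```text
clock: 9.47
tool_pos: [0.4894, 0.0793, 0.3162]
eef_rot: [0.5, 0.866, -0.001, -0.001]
contact_force: [-9.4, -0.3, 27.9]
opening: 0.456
finger_force: 14.0
```

>>> {"api": "move_arm", "payload": {"rows": [[0,0,0,0.1,0.04],[0,0,0,0.1,0.04],[0,0,0,0.1,0.04],[0,0,0,0.1,0.04],[0,0,0,0.1,0.04],[0,0,0,0.1,0.04],[0,0,0,0,0.04]]}}

```text
clock: 10.05
tool_pos: [0.4893, 0.0791, 0.3162]
eef_rot: [0.735, 0.678, -0.001, -0.001]
contact_force: [-9.1, -1.5, 27.5]
opening: 0.453
finger_force: 14.1
```

```bash
python3 aim.py .4911 .079 .3145 -3.6
```

```text
10.05 pos [0.4893 0.0791 0.3162] q [-0.3185  0.6729  0.1054  2.0434 -0.158   0.4347 -0.1737]
F [-9.1028 -1.5163 27.537 ] [-0.2639  1.9773 -0.0745] 0.4526415978968107
tilt [-0.002   0.0002 -1.    ] delta tool [0.     0.0018 0.0017] y ang -4.6611970242694944 spin+ -0.01852138208586885
```

>>> {"api": "move_arm", "payload": {"rows": [[0,0,0,0.08,0.04],[0,0,0,0.08,0.04],[0,0,0,0.06,0.04],[0,0,0,0,0.04]]}}

```text
clock: 10.38
tool_pos: [0.4908, 0.0793, 0.3162]
eef_rot: [0.804, 0.594, 0.001, 0.0]
contact_force: [-5.4, -0.2, 24.2]
opening: 0.456
finger_force: 12.1
```

```bash
python3 aim.py .4911 .079 .3145 -3.6
```

```text
10.3833 pos [0.4908 0.0793 0.3162] q [-0.3524  0.6778  0.1611  2.0428 -0.2414  0.4364 -0.3058]
F [-5.3529 -0.1748 24.188 ] [-0.1543  1.3815  0.0792] 0.4563353127375833
tilt [ 0.0019  0.0009 -1.    ] delta tool [-0.0002  0.0004  0.0017] y ang -17.110444157173802 spin+ -0.23580173394951312
```

>>> {"api": "move_arm", "payload": {"rows": [[0,0,0,0.05,0.04],[0,0,0,0.05,0.04],[0,0,0,0.05,0.04],[0,0,0,0,0.04]]}}

```text
clock: 10.72
tool_pos: [0.491, 0.0794, 0.3162]
eef_rot: [0.842, 0.54, 0.001, 0.002]
contact_force: [-4.0, -4.7, 24.7]
opening: 0.455
finger_force: 56.6
```

```bash
python3 aim.py .4911 .079 .3145 -3.6
```

```text
10.7167 pos [0.491  0.0794 0.3162] q [-0.3761  0.6816  0.1985  2.0434 -0.2898  0.4403 -0.3883]
F [-3.9726 -4.6935 24.6517] [-1.0057  1.2649  4.166 ] 0.45458294361589296
tilt [ 0.0027 -0.0019 -1.    ] delta tool [-0.0003  0.0003  0.0017] y ang -24.654488919351408 spin+ -0.3674701539673449
```

The turning moment jumped to 4.2 N·m with the tool 21° past the locked direction, so the left fastener is hard on its stop. I'll back off, lift, spin for the right slot and check.

>>> {"api": "move_arm", "payload": {"rows": [[0,0,0,-0.1,0.04],[0,0,0,-0.1,0.04],[0,0,-0.005,-0.05,0.04],[0,0,-0.015,0,0.04],[0,0,-0.02,0,0.04],[0,0,-0.025,0,0.04],[0,0,-0.01,-0.12,0.04],[0,0,0,-0.12,0.04],[0,0,0,-0.12,0.04],[0,0,0,-0.12,0.04]]}}

```text
clock: 11.55
tool_pos: [0.4911, 0.0794, 0.3895]
eef_rot: [0.598, 0.802, 0.001, 0.001]
contact_force: [0.5, 0.6, 0.3]
opening: 0.452
finger_force: 0.0
```

>>> {"api": "move_arm", "payload": {"rows": [[0,0,0,-0.12,0.04],[0,0,0,-0.12,0.04],[0,0,0,-0.12,0.04],[0,0,0,-0.12,0.04],[0,0,0,-0.12,0.04],[0,0,0,-0.12,0.04],[0,0,0,-0.12,0.04],[0,0,0,-0.12,0.04],[0,0,0,0,0.04]]}}

```text
clock: 12.3
tool_pos: [0.4911, 0.079, 0.389]
eef_rot: [0.162, 0.987, 0.0, 0.001]
contact_force: [0.1, 0.5, 0.0]
opening: 0.45
finger_force: 0.0
```

```bash
python3 aim.py .477 -.1385 .38 70
```

```text
12.3 pos [0.4911 0.079  0.389 ] q [-0.0905  0.5533 -0.2517  1.9598  0.2168  0.6528  0.7669]
F [0.0891 0.4633 0.0164] [0.0121 0.0284 0.0008] 0.44979134601445125
tilt [ 0.0012  0.0006 -1.    ] delta tool [-0.0561 -0.2107  0.0089] y ang 71.38147027803214 spin+ 0.024111204870102328
```

>>> {"api": "move_arm", "payload": {"rows": [[-0.007,-0.0263,0,0,0.04],[-0.007,-0.0263,0,0,0.04],[-0.007,-0.0263,0,0,0.04],[-0.007,-0.0263,0,0,0.04],[-0.007,-0.0263,0,0,0.04],[-0.007,-0.0263,0,0,0.04],[-0.007,-0.0263,0,0,0.04],[-0.007,-0.0263,0,0,0.04],[0,0,0,0,0.04]]}}

```text
clock: 13.05
tool_pos: [0.4755, -0.1441, 0.3887]
eef_rot: [0.169, 0.986, -0.002, 0.0]
contact_force: [0.5, 0.1, -0.2]
opening: 0.454
finger_force: 0.0
```

```bash
python3 aim.py .477 -.1385 .38 70; python3 - <<'E'
from h import *
s=snapshot("wrist"); t=snapshot("scene"); np.savez("w4.npz",**s)
a=cv2.resize(s["color"],(400,300),interpolation=cv2.INTER_AREA); b=cv2.resize(t["color"][60:195,150:330],(400,300),interpolation=cv2.INTER_CUBIC)
cv2.imwrite("pics/w4.png",cv2.resize(np.hstack([a,b]),(800,300))[:,:,::-1])
E
```

```text
13.05 pos [ 0.4755 -0.1441  0.3887] q [ 0.3788  0.5551 -0.2781  1.9609  0.2461  0.6573  1.175 ]
F [ 0.462   0.0934 -0.1691] [ 0.0451 -0.0153 -0.0433] 0.4535307425745093
tilt [-0.0002 -0.0042 -1.    ] delta tool [0.0004 0.0058 0.0087] y ang 70.50558205677878 spin+ 0.008824071529794586
```

View pics/w4.png

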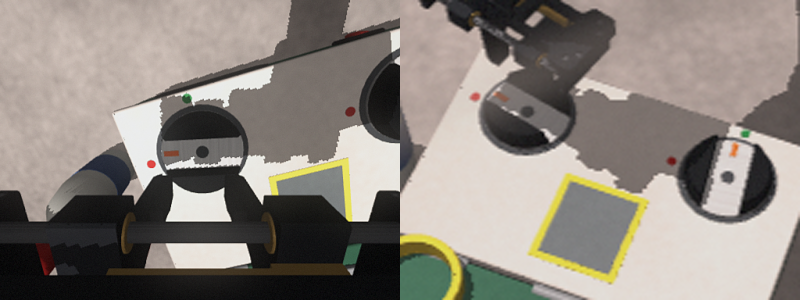

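The left half (wrist view) shows the right slot level with the closing line, centre dot at full-image (258.6,194.6). The right half (scene crop) shows the left fastener's orange mark beside its green dot, so it is locked.

>>> {"api": "move_arm", "payload": {"rows": [[0,0,0,0,0.04],[0,0,0,0,0.04]]}}

```text
clock: 13.32
tool_pos: [0.4766, -0.1366, 0.3889]
eef_rot: [0.162, 0.987, 0.0, 0.0]
contact_force: [-0.1, 0.1, 0.4]
opening: 0.453
finger_force: 0.0
```

```bash
python3 aim.py .477 -.1385 .38 71; python3 - <<'E'
from h import *
s=dict(np.load("w4.npz")); K=s["mtx"]; Rm=R.from_quat(s["orientation"]).as_matrix()
d=Rm@[(258.6-K[0,2])/K[0,0],-(194.6-K[1,2])/K[1,1],-1]; print(s["eye"]+(.1515-s["eye"][2])/d[2]*d)
E
```

```text
13.3167 pos [ 0.4766 -0.1366  0.3889] q [ 0.3705  0.5545 -0.2865  1.963   0.2449  0.6567  1.1748]
F [-0.1306  0.1019  0.429 ] [0.0064 0.0063 0.0777] 0.45343036180011415
tilt [ 0.0006  0.0007 -1.    ] delta tool [-0.001  -0.0017  0.0089] y ang 71.33679185149212 spin+ 0.005878126702425321
[ 0.47503156 -0.1416344   0.1515    ]
```

>>> {"api": "move_arm", "payload": {"rows": [[-0.001,-0.002,0.02,0,0.04],[0,0,0.02,0,0.04],[0,0,0.012,0,0.04],[0,0,0.008,0,0.04],[0,0,0.005,0,0.04],[0,0,0.004,0,0.04],[0,0,0.003,0,0.04],[0,0,0.002,0,0.04],[0,0,0,0,0.04]]}}

```text
clock: 14.07
tool_pos: [0.4767, -0.1396, 0.3164]
eef_rot: [0.162, 0.987, -0.0, 0.001]
contact_force: [-2.8, 2.3, 12.8]
opening: 0.454
finger_force: 6.3
```

>>> {"api": "move_arm", "payload": {"rows": [[0,0,0.0008,0.1,0.04],[0,0,0,0.1,0.04],[0,0,0,0.1,0.04],[0,0,0,0.1,0.04],[0,0,0,0.1,0.04],[0,0,0,0.1,0.04],[0,0,0,0.1,0.04],[0,0,0,0.1,0.04]]}}

```text
clock: 14.73
tool_pos: [0.4764, -0.1412, 0.3163]
eef_rot: [0.537, 0.844, -0.0, 0.001]
contact_force: [-5.3, -2.3, 18.9]
opening: 0.454
finger_force: 9.6
```

```bash
python3 aim.py .4765 -.139 .3145 -3.6
```

```text
14.7333 pos [ 0.4764 -0.1412  0.3163] q [ 0.2004  0.6682 -0.009   2.0383  0.0169  0.4329  0.6162]
F [-5.2861 -2.2982 18.8678] [-0.5152  1.1604  0.1405] 0.45412339575057104
tilt [ 0.0019 -0.0019 -1.    ] delta tool [0.0019 0.001  0.0018] y ang 25.108247990654345 spin+ 0.5010534499159647
```

>>> {"api": "move_arm", "payload": {"rows": [[0.001,0.001,0,0.1,0.04],[0,0,0,0.1,0.04],[0,0,0,0.1,0.04],[0,0,0,0.1,0.04],[0,0,0,0.1,0.04],[0,0,0,0.1,0.04],[0,0,0,0.08,0.04],[0,0,0,0,0.04]]}}

```text
clock: 15.4
tool_pos: [0.4767, -0.1409, 0.3163]
eef_rot: [0.787, 0.617, -0.0, 0.002]
contact_force: [-4.4, -3.9, 19.2]
opening: 0.453
finger_force: 9.6
```

```bash
python3 aim.py .4765 -.139 .3145 -3.6
```

```text
15.4 pos [ 0.4767 -0.1409  0.3163] q [ 0.0905  0.678   0.1672  2.0436 -0.244   0.4352  0.2013]
F [-4.3825 -3.9121 19.2113] [-0.8074  1.2884 -0.07  ] 0.45257283057545217
tilt [ 0.0023 -0.0031 -1.    ] delta tool [ 0.0018 -0.0006  0.0018] y ang -13.846450523556713 spin+ -0.17883429827876146
```

>>> {"api": "move_arm", "payload": {"rows": [[0,0,0,0.06,0.04],[0,0,0,0.06,0.04],[0,0,0,0.04,0.04],[0,0,0,0.03,0.04],[0,0,0,0,0.04]]}}

```text
clock: 15.82
tool_pos: [0.4778, -0.1399, 0.3163]
eef_rot: [0.837, 0.547, 0.0, 0.003]
contact_force: [-3.7, -5.9, 16.6]
opening: 0.454
finger_force: 43.9
```

```bash
python3 aim.py .4765 -.139 .3145 -3.6
```

```text
15.8167 pos [ 0.4778 -0.1399  0.3163] q [ 0.0605  0.6829  0.2124  2.0435 -0.3097  0.4401  0.0934]
F [-3.7036 -5.9296 16.5866] [-1.0281  1.1648  3.2015] 0.454416693050446
tilt [ 0.0038 -0.0042 -1.    ] delta tool [ 0.0003 -0.0015  0.0018] y ang -23.72771877335197 spin+ -0.3512949635104662
```

The moment is 3.2 N·m, so the right fastener is also on its stop. I'll back off, lift clear and check.

>>> {"api": "move_arm", "payload": {"rows": [[0,0,0,-0.1,0.04],[0,0,0,-0.1,0.04],[0,0,-0.005,-0.05,0.04],[0,0,-0.015,0,0.04],[0,0,-0.02,0,0.04],[0,0,-0.025,0,0.04],[0,0,-0.03,0,0.04],[0,0,-0.03,0,0.04],[0,0,-0.03,0,0.04],[0,0,0,0,0.04]]}}

```text
clock: 16.65
tool_pos: [0.4784, -0.1395, 0.4746]
eef_rot: [0.767, 0.642, 0.004, 0.005]
contact_force: [0.3, 0.1, -0.5]
opening: 0.455
finger_force: 0.0
```

>>> {"api": "move_arm", "payload": {"rows": [[-0.01,-0.025,-0.02,0,0.04],[-0.01,-0.025,-0.01,0,0.04],[0,-0.02,0,0,0.04],[0,0,0,0,0.04],[0,0,0,0,0.04]]}}

```text
clock: 17.07
tool_pos: [0.4041, -0.1461, 0.4992]
eef_rot: [0.767, 0.642, 0.001, 0.0]
contact_force: [0.1, 0.3, -0.5]
opening: 0.451
finger_force: 0.0
```

```bash
python3 - <<'E'
from h import *
st=r.get_state(); print(st["clock"],st["tool_pos"],st["contact_force"])
t=snapshot("scene"); s=snapshot("side"); P=pts(t)
for u,v in((245,195),(170,150),(260,115),(320,160)): print(P[v,u])
cv2.imwrite("pics/f.png",np.hstack([cv2.resize(t["color"][50:300,80:400],(400,312)),cv2.resize(s["color"][50:300,80:400],(400,312))])[:,:,::-1])
E
```

```text
17.0667 [ 0.40410056 -0.1461116   0.49918748] [ 0.08803994  0.27367139 -0.49343577]
[0.65653964 0.01032006 0.15220636]
[ 0.60049583 -0.18229052  0.15045597]
[ 0.44920411 -0.01954554  0.1487682 ]
[0.52215079 0.14166759 0.14670628]
```

View pics/f.png

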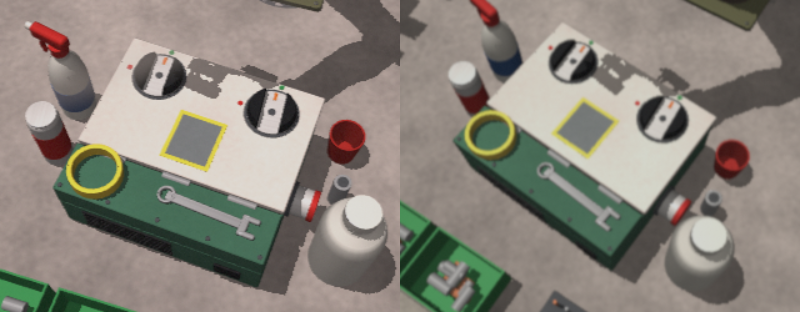

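Both views show the orange marks beside the green dots (about (166,63) and (275,97) in the left half). The panel is level at 0.147–0.152 m and the things around it are in place.

```bash
python3 -c "
from plant import r
print(r.finish_job())"
```

```text
the job is handed in; nothing more can be done
None
```

Both fasteners are turned clockwise to their stops and locked, the panel stays shut by itself, the objects around it look undisturbed, and the job was handed in at about 17 s.

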